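Lock the parts turntable with its curved hook pin

ROBOT

A 6-joint arm with a two-finger parallel gripper is mounted at the origin on the work surface. World frame = base frame: x ahead of the robot, y to its left, z up, the work surface at z = 0. Lengths are in m, angles in degrees, forces in N, time in s.
With the tool pointing down it reaches from about 0.25 to 0.725 m from the base axis. Payload 9.7 kg.
Tool frame: the origin (TCP) lies midway between the tips of the shut fingers; the grasp point (between the pads) lies bot.grasp_offset behind it (bot.grasp_offset is the distance from the TCP to the grasp point, in m); x points along the fingers, y is the direction in which the jaws open and shut, and the axes are right-handed (so a half turn about x gives the same grasp; the last joint's range is limited). The gripper opens to 85 mm and grips with 20 to 120 N. Pads are 22 mm wide; open, the fingers measure 114 mm over their backs; the gripper's body (76 mm by 85 mm) begins 54 mm behind the grasp point. The pads swing forward as they close: fully open they stand 13 mm farther back than shut.
Start: joints at [-74.828, 4.979, 10.078, 95.1, 0, 90], TCP at [0.144, -0.531, 0.231] pointing down, gripper open.
Joint ranges: [-179.16, 179.16], [-48.56, 103.87], [-65.8, 70.77], [-126.05, 130.52], [-82.76, 87.17], [-180, 180]. Speed limits (degrees/s): [127.2, 127.2, 147.25, 180, 180, 180].

INTERFACE

Orientations are given as [roll, pitch, yaw] about the fixed x, y, z axes, in that order (R = Rz(yaw) Ry(pitch) Rx(roll)).
In Python, from workcell import status, camera, bot gives the robot as it stands.
- The arm moves only by the shell command python3 -m jog 'ROWS' [OPENING] [FORCE]. ROWS is text: rows parted by semicolons, each of 4 numbers parted by spaces: the shift along the tool's x, y, z in mm, then the turn about the tool's x in degrees. A call has exactly 8 rows; each row is the pose to reach, as a shift and turn from the pose commanded when the call began, along the tool's axes at that moment; what a row does not reach only later rows make up. A row lasts 1/8 s, in which the tool goes at most 62.5 mm and 10.7 degrees, less where a joint would pass 70% of its speed; a pose out of reach is approached as far as the arm can. A call with a gripper value outside its range is refused whole. OPENING is the opening, from 0 (shut) to 1 (fully open), set as the call begins (- or left out, the last holds). The fingers move at their own pace and stop on an object; FORCE is the grip in N (left out, the last holds). Time passes only in rows, so rows that repeat a pose let the fingers close, or fill a call up. It gives the time, the measured TCP pose, the force and the opening at its end, in the units of the state.
- status.get_obs(): the state, without advancing time (a new reading comes with each control period).
- camera(name): name is "scene" or "top" or "wrist"; returns a dict with "color" (384x512x3 uint8, red, green, blue), "vfov" (degrees; the focal length in pixels is half the picture's height over the tangent of half this angle, whatever the lens; pixels are square), "cx", "cy" (the principal point, pixels), "D" ([k1, k2, p1, p2, k3] as OpenCV has them; the pictures are not rectified), "rvec" (rotation vector, rad) and "tvec" (3), from world to camera coordinates, as OpenCV has them. Camera axes: x right, y down, z forward; pixel columns grow to the right and rows downward; lengths in m; the calibration is good to about 2 mm. A picture is of the moment at which its call begins. There is no depth.
- bot.job_done(): hands the job in, once; it reports no verdict.
The state is a dict: "time": time; "q": joint angles; "qd": joint speeds; "joint_efforts": joint torques, N m; "ee_pos": TCP position; "tcp_rot": TCP orientation; "wrist_force": force on the tool from outside, world axes, zero at the start; "torque": the same for the moment, N m; "opening": finger opening in m.
Only numpy, scipy, OpenCV 4.12 (cv2) and the standard library are available. Lean on these libraries where they do the work, as an engineer would, in place of code of your own. Each camera call takes 0.05 s, during which the arm holds its last target. There are 200 camera calls.

TASK

Turn the parts turntable home against its stop, then pick up the curved hook pin by its grip and swing it along its own arc, tip first, through the ring on the turntable's edge and on into the blind cup. Feel for the stop inside the cup: press the tip gently but definitely against it for about a second without forcing anything, then let go and leave the hook in place, its grip upright, turntable still home. Leave the other things where they are; the jar and tin simply ride on the turntable and stay standing.

Things in the scene. Friction and masses are not known exactly. Their poses are not given: they have to be found in the camera images.
- turntable: Fixed foot of the parts turntable. Origin on the disc's vertical axis at surface level; x points from the ring's side (front) to the back, z up. Carries the white rotating disc (220 mm across, top 22 mm high, a jar and a tin on it) and, in front, a fixed steel base plate 4 mm thick (x -275 to -60, y -95 to 95 mm) with the aluminium cup.
- turntable_disc (a joint): Turning angle of the disc about its vertical axis, counter-clockwise from above positive, rad. 0 is home, a hard stop at which the ring stands in line with the cup; it starts 0.25 to 0.5 away from home and stays where it is left. It turns stiffly, about 0.2 N m (1.5 N at the ring).
- ring (a point): Centre of the upright steel ring (hole 13 mm, 25 mm across, 6 mm thick) on a flat lug (18 mm wide, top 22 mm high) at the disc's edge, 145 mm from its axis, at height 34 mm. Frame turns with the disc: x to the disc's axis, y along the hole; the hook's tip passes through towards +y. Pushing the ring's face towards +y turns the disc home.
- stop: The blind cup: origin at the centre of its mouth, at height 34 mm, x pointing straight into the cup, z up. Square bore 15 mm wide and high, walls 4 mm, fixed to the base plate. An adjustable stop inside, which cannot be measured, lies anywhere from 6 to 20 mm behind the mouth and differs each time; it does not give. About 5 N of pressure seats the tip.
- lock_centre (a point): Fixed point of the turntable's foot, axes as turntable, height 34 mm; nothing stands there. The hook's arc centre must lie here while the hook turns about it counter-clockwise from above: the rod then runs through the ring's centre (disc home: 55 mm away in direction +x) and, 52 degrees further round, into the cup's mouth.
- hook_grip (a point): Centre of the hook pin's upright block grip: green hard silicone, 26 mm along its x, 50 along y, 50 high, standing loose on the surface; hook 0.14 to 0.28 kg. Grip it across x, firmly (60 N or more), or it twists. A steel rod 8 mm thick leaves its +y end 3 mm above this point and bends to -x in a level arc of radius 55 mm, 108 degrees counter-clockwise to its round tip.
- hook_arc (a point): Centre of the hook's arc, in the hook's axes: 55 mm to -x, 25 mm to +y, 3 mm above the grip's centre. Rigid with the hook; axes as hook_grip. With its grip 2 mm clear of the base plate it is level with the ring.
- hook_tip (a point): Very end of the hook's rounded tip, at 108 degrees round the arc from the grip's front end (which is at 0 degrees, direction +x from the arc's centre).
- jar: Bystander on the disc: glass jar of brass screws, 64 mm across, 92 mm high, origin at its underside.
- washer_tin: Bystander on the disc: round steel washer tin, 74 mm across, 44 mm high, origin at its underside.
- anchor_case: Bystander: flat yellow wall anchor case 70 x 115 x 34 mm, origin at its underside.
- door_stop: Bystander: aluminium door stop, round, 40 mm across, 30 mm high, origin at its underside.
- straight_pin: Bystander: straight pin with a low grip 30 mm high of the same make as the hook's and a straight rod; not wanted. Origin under its grip.
- screwdriver: Bystander: screwdriver lying flat, origin at its underside.
- hook: The hook pin as a whole; origin under the centre of its grip, axes as hook_grip.
Things that resemble listed ones, but are neither listed nor needed, are in the scene too. What is shaped like the hook but purple or red is not meant.

How it is judged:
By the outcome, as a careful person would: the job done as asked, in the order asked, and still so for the second after the job is handed in, with the robot touching nothing.
It also fails if it takes over 72 s, if anything falls off the work surface, if the arm or the gripper's body presses on something with over 40 N, if the wrist force passes 120 N, or if a joint passes its speed limit or range.

## Working session

There is one attempt and no reset: what is moved stays moved. The work goes in short steps, Python scripts to look and compute and a shell command to move; the robot and the scene stay as the last step left them, time stands still between calls to the robot, and variables do not carry over. Pictures are saved under pics/ and viewed, about 8 in all and at most 12, crops included, and the job is handed in when it is done.

```bash
ls; mkdir -p pics; python3 - <<'E'
from workcell import status,camera,bot
import cv2,numpy as np
print(status.get_obs(),bot.grasp_offset)
for n in("scene","top"):
    c=camera(n);np.save(f"pics/{n}.npy",c,allow_pickle=True)
    cv2.imwrite(f"pics/{n}0.png",cv2.resize(c["color"][...,::-1],(800,600),interpolation=cv2.INTER_CUBIC))
    print({k:v for k,v in c.items() if k!="color"})
E
```

```text
pics
{'time': 0.0, 'q': array([-7.48283847e+01,  5.01086239e+00,  1.00358153e+01,  9.50985367e+01,
        3.28526540e-04,  9.00008845e+01]), 'qd': array([ 0.1044127 , -0.10642623,  0.09288272, -0.007227  , -0.01672596,
       -0.0540462 ]), 'joint_efforts': array([-1.17470539e-03, -5.20390248e+01,  4.64798498e+01,  1.63979887e-02,
        2.33304951e-05,  2.90716102e-06]), 'ee_pos': array([ 0.14388672, -0.53062368,  0.23059753]), 'tcp_rot': array([-90.25491981,  89.92641549, 104.91581079]), 'wrist_force': array([ 1.04559571, -0.04325033, -0.05989701]), 'torque': array([ 0.01547093,  0.00316186, -0.01899609]), 'opening': 0.08569930808827592} 0.0187
{'vfov': 45.443449600014375, 'cx': 254.22177899943094, 'cy': 188.76422595421252, 'D': array([0.02124136, 0.        , 0.        , 0.        , 0.        ]), 'rvec': array([ 1.62890878,  1.80302406, -0.8088911 ]), 'tvec': array([ 0.02482916, -0.32135339,  1.83416465])}
{'vfov': 57.73096797047707, 'cx': 255.01893788945247, 'cy': 194.18224034314184, 'D': array([-0.03635041,  0.        ,  0.        ,  0.        ,  0.        ]), 'rvec': array([ 2.18721653, -2.17606106,  0.03479316]), 'tvec': array([0.01621038, 0.54740616, 0.99728323])}
```

View pics/top0.png

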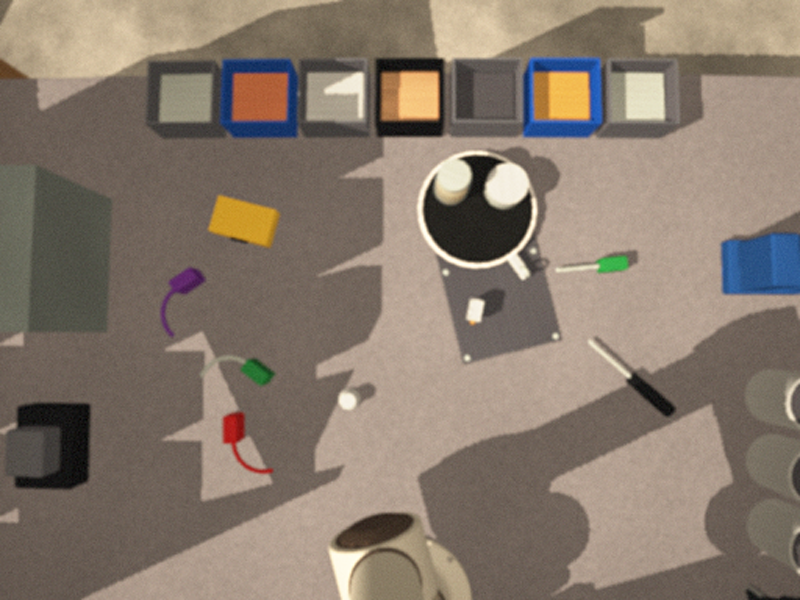

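View pics/scene0.png

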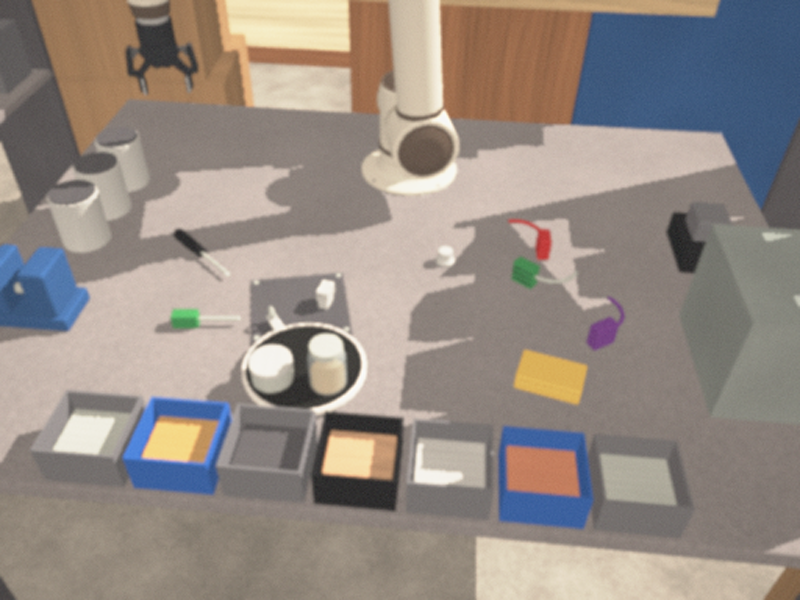

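The green hook is at (257,371) in the top view, with its rod curving to (203,375). The look-alikes are the purple one at (185,280), the red one at (235,428) and the green straight pin at (612,264). Only the green curved one fits. I'll confirm it in an enlarged crop along with the turntable.

```bash
cat > h.py <<'E'
import numpy as np,cv2
from workcell import status,camera,bot
def K(c):
    f=192/np.tan(np.radians(c["vfov"]/2));return np.array([[f,0,c["cx"]],[0,f,c["cy"]],[0,0,1.]])
def w(c,uv,z):
    p=cv2.undistortPoints(np.array(uv,float).reshape(-1,1,2),K(c),c["D"]).reshape(-1,2)
    R=cv2.Rodrigues(c["rvec"])[0];o=-R.T@c["tvec"];d=np.c_[p,np.ones(len(p))]@R
    return o+d*((np.array(z)-o[2])/d[:,2])[:,None]
def px(c,P):
    return cv2.projectPoints(np.array(P,float).reshape(-1,1,3),c["rvec"],c["tvec"],K(c),c["D"])[0].reshape(-1,2)
def load(n): return np.load(f"pics/{n}.npy",allow_pickle=True).item()
def T2(o,a):  # 2D frame -> world
    a=np.radians(a);return lambda x,y,z:[o[0]+x*np.cos(a)-y*np.sin(a),o[1]+x*np.sin(a)+y*np.cos(a),z]
E
python3 - <<'E'
from h import *
im=load("top")["color"][...,::-1]
a=cv2.resize(im[90:240,255:375],(480,600),interpolation=cv2.INTER_CUBIC)
b=cv2.resize(im[210:260,120:160+20],(320,267),interpolation=cv2.INTER_CUBIC)
o=np.zeros((600,800,3),np.uint8);o[:,:480]=a;o[:267,480:]=b;cv2.imwrite("pics/crop1.png",o)
E
```

```text
(no output)
```

View pics/crop1.png

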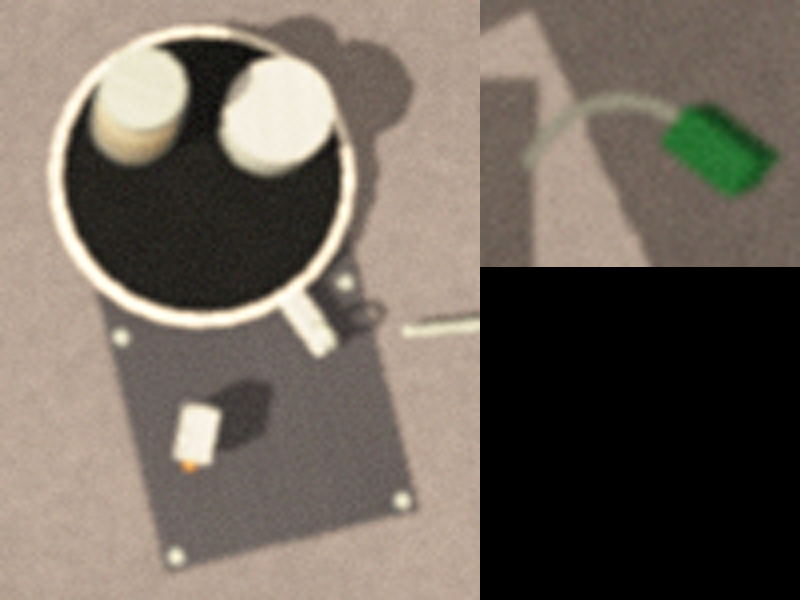

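The crop confirms it: a green grip with a curved rod that leaves its upper-left end and bends down-left to (530,160). The disc's rim spans x 48–357 and y 24–328 in the crop. The lug tip is at about (322,350), the cup at (197,433), and the front plate corners at (167,572) and (418,508).

```bash
cat >> h.py <<'E'
from scipy.spatial.transform import Rotation as Ro
def tool():
    s=status.get_obs();R=Ro.from_euler("xyz",s["tcp_rot"],degrees=True).as_matrix();return s,s["ee_pos"],R
def yaw(v): return np.degrees(np.arctan2(v[1],v[0]))
E
python3 - <<'E'
from h import *
c=load("top")
A=lambda u,v:(255+u/4-.375,90+v/4-.375)
B=lambda u,v:(120+(u-480)/5.333-.4,210+v/5.34-.4)
print("disc",w(c,[A(202,176),A(48,176),A(357,176),A(202,24),A(202,328)],[.022]*5).round(4))
pl=w(c,[A(167,572),A(418,508),A(176,556),A(402,500),A(121,337),A(345,283)],[.004]*6);print("plate",pl.round(4))
fm=(pl[0]+pl[1])/2; print("yaw from front edge",yaw(pl[0]-pl[1])-90,"bolts side",yaw(pl[4]-pl[2]),yaw(pl[5]-pl[3]),"frontmid",fm)
print("cup",w(c,[A(197,433)],[.045]).round(4),"lugend",w(c,[A(310,357),A(335,345)],[.022]*2).round(4))
g=w(c,[B(705,103),B(775,155),B(735,195),B(665,145)],[.05]*4);print("grip corners",g.round(4),g.mean(0), "yaw",yaw(g[0]-g[1])-90,yaw(g[3]-g[2])-90)
print("tip",w(c,[B(530,162)],[.028]).round(4))
s,p,R=tool();print("tool x,y,z",R.T.round(3),"yaw y",yaw(R[:,1]))
E
```

```text
disc [[ 0.7242 -0.1261  0.022 ]
 [ 0.7241 -0.014   0.022 ]
 [ 0.7246 -0.2387  0.022 ]
 [ 0.8374 -0.1266  0.022 ]
 [ 0.6129 -0.1257  0.022 ]]
plate [[ 0.4362 -0.102   0.004 ]
 [ 0.4837 -0.2851  0.004 ]
 [ 0.4478 -0.1086  0.004 ]
 [ 0.4895 -0.2735  0.004 ]
 [ 0.6082 -0.0683  0.004 ]
 [ 0.6489 -0.2332  0.004 ]]
yaw from front edge 14.549626571118125 bolts side 14.092286771874745 14.17837466291351 frontmid [ 0.4599315  -0.19356948  0.004     ]
cup [[ 0.5359 -0.1193  0.045 ]] lugend [[ 0.5922 -0.2035  0.022 ]
 [ 0.601  -0.2216  0.022 ]]
grip corners [[0.4462 0.2805 0.05  ]
 [0.4193 0.2427 0.05  ]
 [0.3981 0.2636 0.05  ]
 [0.424  0.3015 0.05  ]] [0.42190538 0.27204345 0.05      ] yaw -35.48059699113419 -34.31295934352459
tip [[0.4125 0.3824 0.028 ]]
tool x,y,z [[-0.     0.001 -1.   ]
 [ 0.262 -0.965 -0.001]
 [-0.965 -0.262  0.   ]] yaw y -74.82967496555615
```

Estimates: turntable origin (.725,-.126) at yaw 14.2°, disc about 20° off home, lock centre (.531,-.175). The hook grip is at (.422,.272) with yaw about -35°. First I'll close the gripper and go to the ring's -y side.

```bash
python3 -m jog '0 -18 -60 0;0 -36 -120 0;0 -53 -180 0;0 -71 -240 0;0 -89 -300 0;0 -107 -360 0;0 -125 -420 0;0 -142 -480 0' 0 60
```

```text
time: 1.1
ee_pos: [0.5711, -0.267, 0.231]
tcp_rot: [-17.7, 90.0, 177.5]
wrist_force: [0.5, -1.1, 0.9]
opening: -0.0002
```

```bash
python3 -m jog '0 -10 -30 0;30 -19 -60 0;75 -19 -60 0;120 -19 -60 0;160 -19 -60 0;185 -19 -60 0;203 -19 -60 0;203 -19 -60 0'; python3 - <<'E'
from h import *
c=camera("wrist");np.save("pics/wrist.npy",c,allow_pickle=True)
cv2.imwrite("pics/wrist1.png",c["color"][...,::-1]);s,p,R=tool();print(p,s["q"].round(1),s["wrist_force"],yaw(R[:,1]))
E
```

```text
time: 2.1
ee_pos: [0.6217, -0.2342, 0.0269]
tcp_rot: [-35.5, 89.9, 159.7]
wrist_force: [-0.2, 0.5, 0.7]
opening: -0.0
[ 0.62242244 -0.23437286  0.02833531] [-20.6  21.5   7.1  75.7   0.  144.2] [-0.54414073 -0.25397046  1.14065535] -74.8271809790156
```

View pics/wrist1.png

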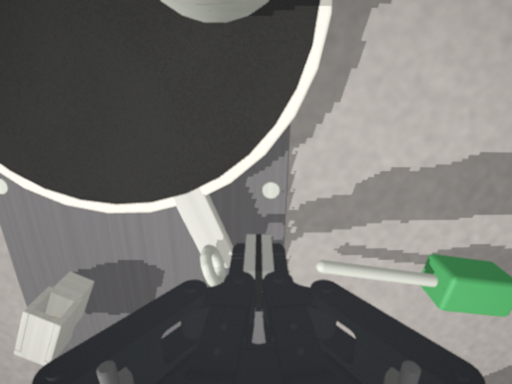

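The view shows the shut fingers at (260,260), just right of the ring at (212,262), and the cup at (55,315). Next I'll push towards home.

```bash
python3 -m jog '0 -8 3 0;0 -16 6 0;0 -24 8 0;0 -32 10 0;0 -40 11 0;0 -48 12 0;0 -56 13 0;0 -58 13 0'
```

```text
time: 3.15
ee_pos: [0.5946, -0.1812, 0.0282]
tcp_rot: [-45.8, 90.0, 149.4]
wrist_force: [1.4, -1.5, 1.0]
opening: -0.0004
```

```bash
python3 -m jog '0 -1 0 0;0 -2 0 0;0 -3 0 0;0 -3.5 0 0;0 -4 0 0;0 -4.5 0 0;0 -5 0 0;0 -5 0 0'
```

```text
time: 4.15
ee_pos: [0.5936, -0.1776, 0.0283]
tcp_rot: [86.6, 89.9, -78.3]
wrist_force: [1.1, -5.5, -0.6]
opening: 0.0002
```

```bash
python3 -m jog '0 -.5 0 0;0 -1 0 0;0 -1 0 0;0 -1 0 0;0 -1 0 0;0 -1 0 0;0 -1 0 0;0 -1 0 0'; python3 - <<'E'
from h import *
c=camera("wrist");np.save("pics/wrist2.npy",c,allow_pickle=True)
s,p,R=tool();print(p,s["wrist_force"])
o=cv2.resize(c["color"][...,::-1],(768,576));cv2.imwrite("pics/wrist2.png",o)
T=T2((.725,-.1262),14.2)
P=[T(-145,0,0)]
mm=lambda x,y,z:T(x/1000,y/1000,z/1000)
P=[mm(-145,0,34),mm(-200,0,34),mm(-166.1,43.3,34),mm(-166.1,43.3,45.5),mm(-156,0,22)]
print((px(c,P)*1.5).round(0))
E
```

```text
time: 5.15
ee_pos: [0.5936, -0.1775, 0.0283]
tcp_rot: [91.2, 89.8, -73.7]
wrist_force: [2.1, -9.6, -1.0]
opening: -0.0
[ 0.59350524 -0.17753835  0.02833345] [ 1.35039632 -9.68967828 -1.32684663]
[[340. 391.]
 [344. 505.]
 [230. 436.]
 [220. 457.]
 [344. 398.]]
```

View pics/wrist2.png

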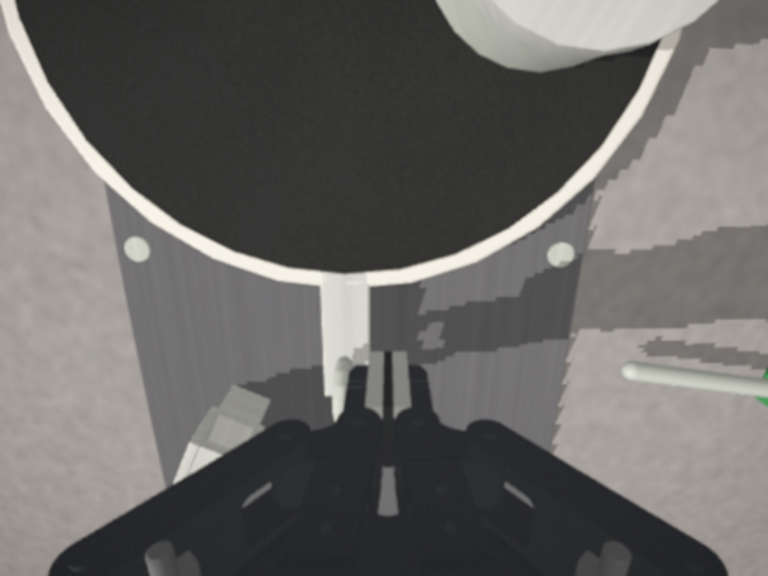

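One millimetre more command only raised the force from 5.5 N to 9.7 N with no movement, so the disc is against its stop. The lug sits centred at (345,330) and points straight to the front. I'll back off, rise, and take a measuring look at the plate.

```bash
python3 -m jog '0 6 0 0;0 20 0 0;-40 20 0 0;-80 20 10 0;-120 20 30 0;-150 20 50 0;-150 20 60 0;-150 20 60 0' 1 60; python3 - <<'E'
from h import *
c=camera("wrist");np.save("pics/wrist3.npy",c,allow_pickle=True)
s,p,R=tool();print(p,s["wrist_force"])
o=cv2.resize(c["color"][...,::-1],(800,600),interpolation=cv2.INTER_CUBIC);cv2.imwrite("pics/wrist3.png",o)
T=T2((.725,-.1262),14.2)
mm=lambda x,y,z:T(x/1000,y/1000,z/1000)
P=[mm(-145,0,34),mm(-200,0,34),mm(-166.1,43.3,45.5),mm(-156,0,22),mm(-275,95,4),mm(-275,-95,4)]
print((px(c,P)*1.5625).round(0))
E
```

```text
time: 6.2
ee_pos: [0.5401, -0.2109, 0.1777]
tcp_rot: [-73.9, 90.0, 121.2]
wrist_force: [0.4, -0.0, -1.2]
opening: 0.0852
[ 0.54027201 -0.21078027  0.17710149] [-0.39932042 -0.34086933 -0.9420475 ]
[[347. 190.]
 [349. 274.]
 [275. 226.]
 [349. 205.]
 [235. 354.]
 [477. 357.]]
```

View pics/wrist3.png

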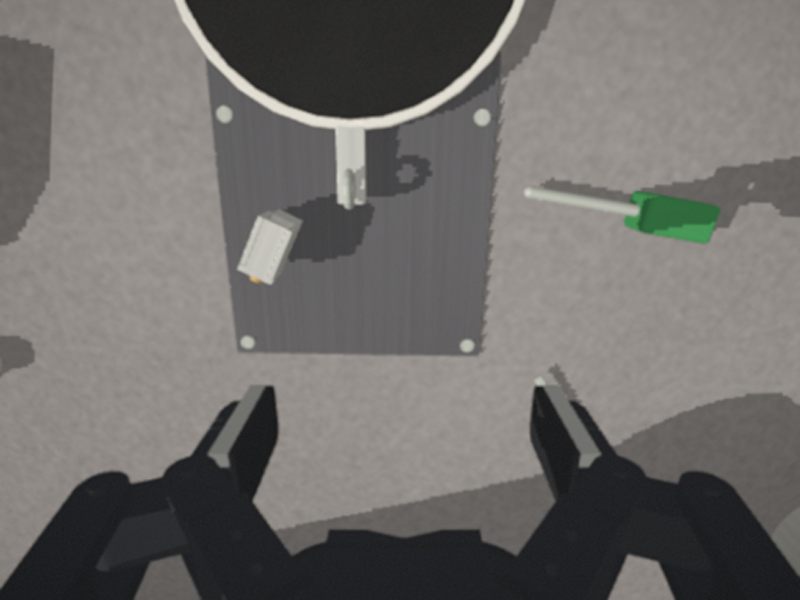

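Everything is visible: ring at (349,187), lug end at (352,207), cup at (270,247), front plate corners at (238,353) and (480,355). That is within 2 mm of the prediction, and the contact point from the push also agrees with the top-camera estimate. Next, the hook.

```bash
python3 -m jog '0 -60 -2 -5;0 -120 -3 -10;0 -180 -5 -15;0 -240 -6 -20;0 -300 -8 -25;0 -360 -9 -30;0 -420 -11 -35;0 -480 -12 -40' 1 80
```

```text
time: 7.25
ee_pos: [0.4254, 0.2576, 0.1769]
tcp_rot: [-32.5, 89.9, -157.2]
wrist_force: [0.5, -0.6, 0.3]
opening: 0.0853
```

```bash
python3 - <<'E'
from h import *
s,p,R=tool();d=np.array([.422,.272,.12])-p;print(p,yaw(R[:,1]),R.T@d*1e3)
c=camera("wrist");np.save("pics/wrist4.npy",c,allow_pickle=True)
o=cv2.resize(c["color"][...,::-1],(800,600),interpolation=cv2.INTER_CUBIC);cv2.imwrite("pics/wrist4.png",o)
E
```

```text
[0.4254258  0.25757109 0.17692111] -34.63208581134023 [ 56.9167759  -10.96553788 -10.00898354]
```

View pics/wrist4.png

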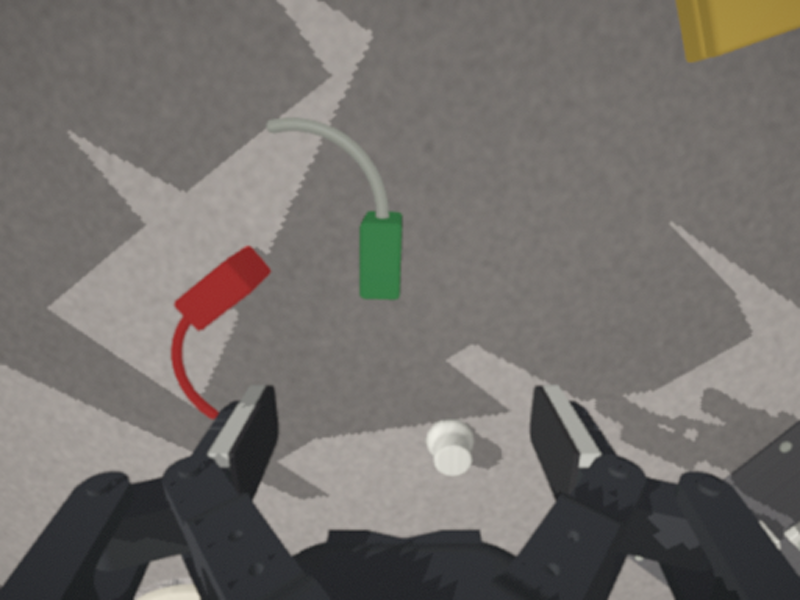

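```bash
python3 - <<'E'
from h import *
c=load("wrist4")
im=c["color"].astype(int);m=(im[...,1]>im[...,0]*1.5)&(im[...,1]>im[...,2]*1.3);m=m.astype(np.uint8)
ys,xs=np.nonzero(m);print(xs.min(),xs.max(),ys.min(),ys.max(),m.sum())
q=np.array([[361,224],[401,224],[400,298],[361,298]])/1.5625-.2
g=w(c,q,[.05]*4);print(g.round(4),g.mean(0).round(4),"yaw",yaw(g[0]-g[3])-90,yaw(g[1]-g[2])-90,[np.linalg.norm(g[i]-g[i-1]).round(4) for i in range(4)])
G=g.mean(0)
T=T2(G[:2],yaw(g[1]-g[2])-90)
a=np.radians([0,36,72,108]);P=[T(-.055+.055*np.cos(t),.025+.055*np.sin(t),.028) for t in a]
print((px(c,P)+.2)*1.5625)
s,p,R=tool()
for X in (G,np.array([.4219,.2720,0])):
  d=X-p;d[2]=.010-p[2];print(R.T@d*1e3)
E
```

```text
230 256 135 191 1369
[[0.4253 0.303  0.05  ]
 [0.4451 0.2893 0.05  ]
 [0.4176 0.2508 0.05  ]
 [0.3972 0.265  0.05  ]] [0.4213 0.277  0.05  ] yaw -36.41664291454932 -35.550870091856204 [np.float64(0.0473), np.float64(0.0241), np.float64(0.0472), np.float64(0.0248)]
[[382.35375633 215.91122987]
 [365.61393319 164.04622085]
 [320.47910113 129.88424002]
 [265.37371638 129.47640851]]
[166.57767163  -9.28536428 -10.29313675]
[166.56720197  -5.95389833  -6.48853038]
```

```bash
python3 -m jog '30 -8 -9 1;60 -8 -9 1;90 -8 -9 1;115 -8 -9 1;135 -8 -9 1;150 -8 -9 1;160 -8 -9 1;167 -8 -9 1' 1 80
```

```text
time: 8.3
ee_pos: [0.425, 0.2674, 0.0108]
tcp_rot: [-37.5, 90.0, -163.3]
wrist_force: [0.7, -0.4, 1.0]
opening: 0.0853
```

```bash
python3 -m jog '0 0 0 0;0 0 0 0;0 0 0 0;0 0 0 0;0 0 0 0;0 0 0 0;0 0 0 0;0 0 0 0' 0 80;  python3 -m jog '-10 0 0 0;-20 0 0 0;-40 0 0 0;-60 0 0 0;-80 0 0 0;-100 0 0 0;-110 0 0 0;-110 0 0 0'; python3 - <<'E'
from h import *
s,p,R=tool();print(p,yaw(R[:,1]),s["opening"],s["wrist_force"],s["torque"])
c=camera("wrist");np.save("pics/wrist5.npy",c,allow_pickle=True)
o=cv2.resize(c["color"][...,::-1],(800,600),interpolation=cv2.INTER_CUBIC);cv2.imwrite("pics/wrist5.png",o)
# predicted with grip centred: tip & arc for offset along hook y
for off in (-5,0,5):
  L=[]
  for t in np.radians([20,60,108]):
    hx,hy=-55+55*np.cos(t),25+off+55*np.sin(t)
    L.append(p+R@np.array([-18.7-3+0,hx,-hy])*1e-3)
  print(off,(px(c,L)+.2)*1.5625)
E
```

```text
time: 9.3
ee_pos: [0.4255, 0.2677, 0.0122]
tcp_rot: [163.6, 89.9, 37.8]
wrist_force: [-0.6, -0.4, 5.8]
opening: 0.0252
time: 10.3
ee_pos: [0.4254, 0.2675, 0.1219]
tcp_rot: [156.4, 89.9, 30.6]
wrist_force: [0.3, 0.0, -2.1]
opening: 0.0251
[0.42536369 0.26748047 0.12187967] -35.83075735049952 0.02509494340259772 [ 0.28036533  0.03774094 -2.05973839] [-0.05891703 -0.05510712  0.00034555]
-5 [[392.93586306 309.23041711]
 [301.78878258 208.58249345]
 [136.44510587 192.51723433]]
0 [[392.78667291 292.76292356]
 [300.46733225 189.58821718]
 [133.12364354 173.42507858]]
5 [[392.63507988 275.8700422 ]
 [299.1307036  170.12253823]
 [129.77547519 153.88347592]]
```

View pics/wrist5.png

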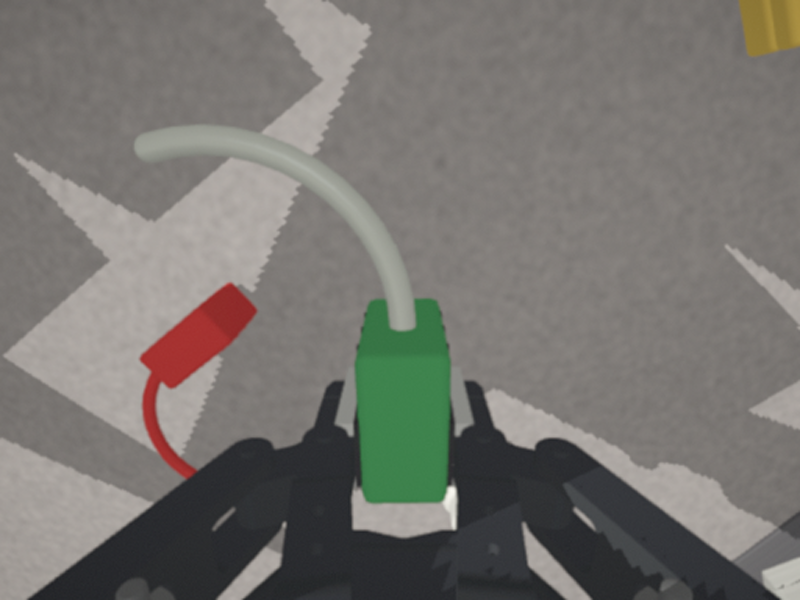

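Held: the grip sits between the pads, opening 25 mm, and the rod runs from (403,322) to its tip end at (134,147). I'll fit the in-hand pose from this picture and get the turntable pose as the wrist camera sees it from picture 3.

```bash
python3 - <<'E'
from h import *
from scipy.optimize import least_squares as ls
c=load("wrist5");s,p,R=tool()
obs=np.array([[150,147],[205,140],[262,152],[318,180],[360,216],[388,260],[402,312]])
tip=np.array([134,147])
def arc(x,t,r=55):
    ox,oy,yw,oz=x;t=np.radians(t);hx=-55+r*np.cos(t);hy=25+r*np.sin(t)
    a=np.radians(yw);X=ox+hx*np.cos(a)-hy*np.sin(a);Y=oy+hx*np.sin(a)+hy*np.cos(a)
    L=p+np.c_[np.full_like(X,-18.7-oz),X,-Y]@R.T*1e-3
    return (px(c,L)+.2)*1.5625
def res(x):
    cv=arc(x,np.linspace(0,108,300));r=[]
    for o in obs: r.append(np.linalg.norm(cv-o,axis=1).min())
    d=arc(x,np.array([108.]))[0]-tip
    return np.r_[r,d,x[2]/1.0*2,(x[3]-3)/2*2]
for f in (0,1):
    f=ls(res,[0,4,0,3.]);
    print(f.x.round(2),f.fun.round(1));break
# yaw fixed
f2=ls(lambda v:res([v[0],v[1],0,3]),[0,4]);print(f2.x,f2.fun.round(1))
# turntable by wrist3
c=load("wrist3");A=lambda q:np.array(q)/1.5625-.2
pl=w(c,A([[238,353],[480,355],[247,342],[467,346],[224,114],[482,117]]),[.004]*6);print(pl.round(4))
fm=(pl[0]+pl[1])/2;y=[yaw(pl[0]-pl[1])-90,yaw(pl[2]-pl[3])-90,yaw(pl[4]-pl[5])-90,yaw(pl[4]-pl[2]),yaw(pl[5]-pl[3])]
print(y);m=np.mean(y);u=np.array([np.cos(np.radians(m)),np.sin(np.radians(m))])
print("O by front edge",fm[:2]+.275*u,"lock",fm[:2]+.075*u)
le=w(c,A([[352,207],[350.5,128],[351.5,123]]),[.022]*3);print("lug end,root,disc edge",le.round(4), yaw(le[1]-le[0]), "O by disc edge",le[2,:2]+.11*u)
print("lock top-based",np.array([.725,-.1262])-.2*np.array([np.cos(np.radians(14.2)),np.sin(np.radians(14.2))]))
E
```

```text
[-0.27  5.22 -0.78  2.71] [ 1.7  0.5  1.6  0.8  1.1  0.9  0.8  0.1  3.3 -1.6 -0.3]
[0.43806123 5.88609855] [ 1.2  0.4  1.5  1.3  0.5  0.4  1.9 -1.6  4.6  0.   0. ]
[[ 0.4364 -0.1036  0.004 ]
 [ 0.4846 -0.2872  0.004 ]
 [ 0.4478 -0.1091  0.004 ]
 [ 0.4893 -0.275   0.004 ]
 [ 0.6082 -0.0686  0.004 ]
 [ 0.6502 -0.2342  0.004 ]]
[np.float64(14.70196321967822), np.float64(14.068642947961365), np.float64(14.245139445133859), np.float64(14.170355286005718), np.float64(14.229081909888375)]
O by front edge [ 0.72699562 -0.12756301] lock [ 0.53317786 -0.17690543]
lug end,root,disc edge [[ 0.5731 -0.1662  0.022 ]
 [ 0.6209 -0.1541  0.022 ]
 [ 0.6239 -0.154   0.022 ]] 14.234176518157092 O by disc edge [ 0.73050108 -0.1268971 ]
lock top-based [ 0.53111093 -0.17526148]
```

```bash
python3 - <<'E'
from h import *
from scipy.optimize import least_squares as ls
c=load("wrist5");s,p,R=tool()
obs=np.array([[150,147],[205,140],[262,152],[318,180],[360,216],[388,260],[402,312]])
tip=np.array([134,147])
def arc(x,t):
    ox,oy,yw,oz=x;t=np.radians(t);hx=-55+55*np.cos(t);hy=25+55*np.sin(t)
    a=np.radians(yw);X=ox+hx*np.cos(a)-hy*np.sin(a);Y=oy+hx*np.sin(a)+hy*np.cos(a)
    return (px(c,p+np.c_[np.full_like(X,-18.7-oz),X,-Y]@R.T*1e-3)+.2)*1.5625
def res(x):
    cv=arc(x,np.linspace(0,108,300))
    return np.r_[[np.linalg.norm(cv-o,axis=1).min() for o in obs],arc(x,np.array([108.]))[0]-tip,x[2]/1.]
for oz in (3,0,-2.2,-4):
    f=ls(lambda v:res([*v,oz]),[0,4,0.]);print(oz,f.x.round(2),f.cost.round(1),f.fun.round(1))
E
cat >> h.py <<'E'
def plan(lock,tyaw,oy,tips,zt,ox=0,yo=0):
    """rows (mm,deg) from the present measured pose for tip angles about the lock centre"""
    s,p,R=tool();y0=yaw(R[:,1])
    for t in tips:
        ps=tyaw+t-108;a=np.radians(ps);x,y=55-ox,-25-oy
        P=np.array([lock[0]+x*np.cos(a)-y*np.sin(a),lock[1]+x*np.sin(a)+y*np.cos(a),zt])
        d=-((ps-yo)-y0);print(t,"TCP",P.round(4),"row",(R.T@(P-p)*1e3).round(1),"turn",round((d+180)%360-180,1))
E
python3 - <<'E'
from h import *
plan((.532,-.1757),14.2,6,[-13],.12);print(status.get_obs()["q"])
E
```

```text
3 [-0.46  4.83 -1.17] 9.9 [ 1.8  0.4  1.3  0.6  1.4  1.   0.8  0.7  3.  -1.2]
0 [-0.55  5.98 -0.06] 14.1 [ 1.3  0.8  2.2  1.4  1.   1.4  0.8  1.3  3.7 -0.1]
-2.2 [-0.68  6.72  0.65] 21.3 [0.8 1.  2.8 2.  0.7 1.6 1.9 2.  4.2 0.6]
-4 [-0.87  7.2   1.13] 29.9 [0.2 1.  3.1 2.3 0.7 2.  3.  2.8 4.6 1.1]
-13 TCP [-45.0417 -43.8683   0.12  ] row [ 7.70000e+00 -1.10234e+04  6.23991e+04] turn 71.0
[ 3.21633514e+01 -2.33237582e+00 -9.55044265e+00  8.27878562e+01
 -8.62842711e-04  1.57995977e+02]
```

```bash
sed -i 's/x,y=55-ox,-25-oy/x,y=(55-ox)*1e-3,(-25-oy)*1e-3/' h.py; python3 - <<'E'
from h import *
plan((.532,-.1757),14.2,6,[-13],.12);print(status.get_obs()["q"].round(1))
E
```

```text
-13 TCP [ 0.4864 -0.2194  0.12  ] row [  1.1 334.7 358.6] turn 71.0
[ 32.2  -2.3  -9.6  82.8  -0.  158. ]
```

```bash
python3 -m jog '0 20 21 4;0 50 54 10;0 90 96 19;0 135 145 28;0 180 193 38;0 220 236 47;0 250 268 53;0 265 284 56' 0 100; python3 - <<'E'
from h import *
plan((.532,-.1757),14.2,6,[-13],.10)
E
```

```text
time: 11.35
ee_pos: [0.4731, -0.1204, 0.1201]
tcp_rot: [-3.0, 89.9, 174.9]
wrist_force: [0.6, 0.4, -1.3]
opening: 0.0249
-13 TCP [ 0.4864 -0.2194  0.1   ] row [ 20.1  98.4 -17. ] turn 14.7
```

```bash
python3 -m jog '0 14 -2 2;0 35 -6 5;0 55 -9 8;0 75 -13 11;10 90 -16 13;30 98 -17 15;50 98 -17 15;60 98 -17 15'; python3 - <<'E'
from h import *
plan((.532,-.1757),14.2,6,[-13],.06)
s,p,R=tool();print(p,s["q"].round(1),yaw(R[:,1]))
c=camera("wrist");np.save("pics/wrist6.npy",c,allow_pickle=True)
o=cv2.resize(c["color"][...,::-1],(800,600),interpolation=cv2.INTER_CUBIC);cv2.imwrite("pics/wrist6.png",o)
T=T2((.532,-.1757),14.2);mm=lambda x,y,z:T(x/1000,y/1000,z/1000)
print((px(c,[mm(55,0,34),mm(0,0,34),mm(33.9,43.3,34),mm(-75,-95,4),mm(-75,95,4),mm(44,0,22)])+.2)*1.5625)
E
```

```text
time: 12.35
ee_pos: [0.4869, -0.2166, 0.0595]
tcp_rot: [-8.9, 89.9, 154.2]
wrist_force: [-0.1, 0.7, -1.8]
opening: 0.0248
-13 TCP [ 0.4864 -0.2194  0.06  ] row [-0.5  2.8 -0.4] turn -0.1
[ 0.48687732 -0.21656322  0.05946744] [-24.    3.  -11.1  76.1   0.  172.9] -106.87042966584475
[[182.91309442 160.58773816]
 [271.93019037 283.91006749]
 [133.81473486 267.92593219]
 [549.41057951 295.45190898]
 [230.72765372 465.17803446]
 [214.58748538 183.71238631]]
```

View pics/wrist6.png

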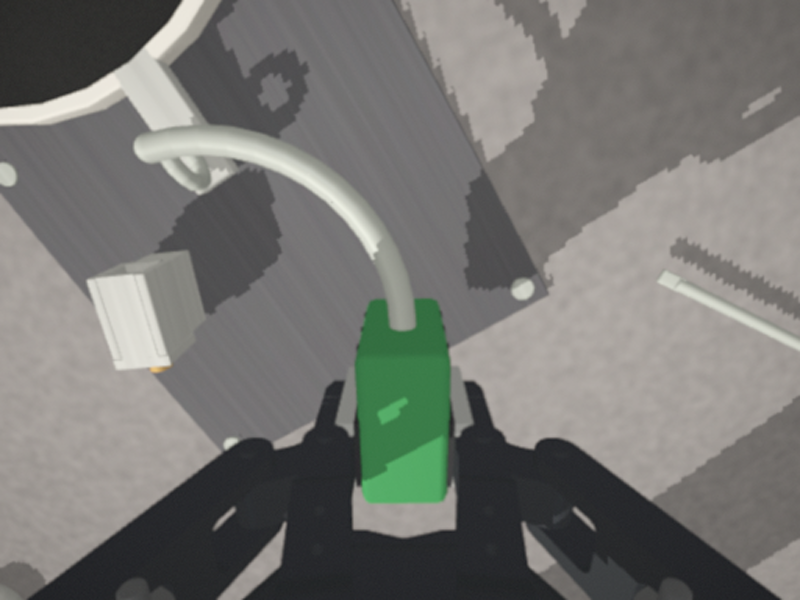

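The rod sits in the hand as before, with its tip at (134,147). The ring shows at about (188,165) and the cup at (145,310), matching the prediction. Now lower beside the ring, still clear of the plate, and look along the level.

```bash
python3 -m jog '0 2.8 -.4 0;5 2.8 -.4 0;11 2.8 -.4 0;18 2.8 -.4 0;25 2.8 -.4 0;32 2.8 -.4 0;37 2.8 -.4 0;38 2.8 -.4 0'; python3 - <<'E'
from h import *
s,p,R=tool();print(p,yaw(R[:,1]),s["wrist_force"])
c=camera("wrist");np.save("pics/wrist7.npy",c,allow_pickle=True)
o=cv2.resize(c["color"][60:300,:320][...,::-1],(800,600),interpolation=cv2.INTER_CUBIC);cv2.imwrite("pics/wrist7.png",o)
T=T2((.532,-.1757),14.2);mm=lambda x,y,z:T(x/1000,y/1000,z/1000)
P=[mm(55,0,34),mm(0,0,34),mm(33.9,43.3,34)]+[mm(55*np.cos(t),55*np.sin(t),34) for t in np.radians([-13,-40,-70])]
print(((px(c,P)+.2-[0,60])*2.5).round(0))
E
```

```text
time: 13.4
ee_pos: [0.4869, -0.2193, 0.0228]
tcp_rot: [-9.6, 90.0, 153.6]
wrist_force: [0.1, 0.4, -0.9]
opening: 0.0247
[ 0.48690872 -0.21925952  0.02284751] -106.8279838252319 [ 0.13209086  0.36522388 -0.88527489]
[[186. 121.]
 [372. 364.]
 [101. 332.]
 [242.  90.]
 [383.  76.]
 [534. 142.]]
```

View pics/wrist7.png

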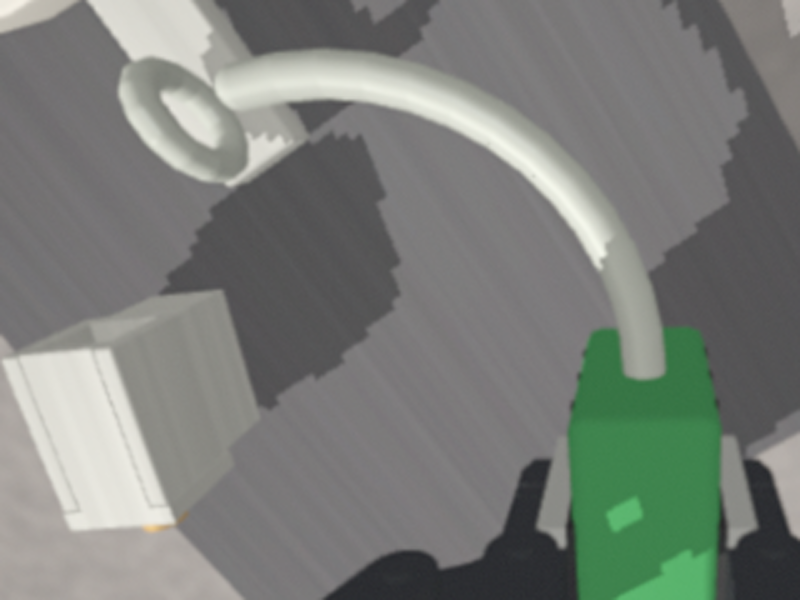

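The ring's centre is at (183,121), as predicted. The rod tip at (216,88) is just in front of the hole, still a few mm high. I'll lower until the grip touches the plate to get the exact height.

```bash
python3 -m jog '2 0 0 0;4 0 0 0;5 0 0 0;6 0 0 0;6.5 0 0 0;7 0 0 0;7 0 0 0;7 0 0 0'
```

```text
time: 14.45
ee_pos: [0.4871, -0.2193, 0.0163]
tcp_rot: [159.8, 90.0, -37.1]
wrist_force: [-0.1, 0.1, -2.1]
opening: 0.025
```

```bash
python3 -m jog '.3 0 0 0;.6 0 0 0;1 0 0 0;1.3 0 0 0;1.6 0 0 0;2 0 0 0;2 0 0 0;2 0 0 0'
```

```text
time: 15.45
ee_pos: [0.4871, -0.2194, 0.0162]
tcp_rot: [176.0, 89.9, -20.8]
wrist_force: [-8.3, 3.9, 17.4]
opening: 0.025
```

```bash
python3 -m jog '-1 0 0 0;-2 0 0 0;-3 0 0 0;-4 0 0 0;-4 0 0 0;-4 0 0 0;-4 0 0 0;-4 0 0 0'; python3 - <<'E'
from h import *
from scipy.optimize import least_squares as ls
z=[status.get_obs()["ee_pos"] for _ in range(5)];print(np.mean(z,0))
s,p,R=tool();p=np.mean(z,0);print(yaw(R[:,1]),s["wrist_force"])
c=camera("wrist");np.save("pics/wrist8.npy",c,allow_pickle=True)
im=c["color"].astype(int);g=im.min(2)
print("plate",g[130:140,160:170].mean(),"rod",g[85:95,140:150].max())
np.save("pics/p8.npy",p);np.save("pics/R8.npy",R)
m=np.zeros(g.shape,np.uint8);m[70:150,108:250]=(g[70:150,108:250]>150)*255
o=im[60:300,:320].copy();mm_=m[60:300,:320]>0;o[mm_]=[255,0,0]
cv2.imwrite("pics/wrist8.png",cv2.resize(o[...,::-1].astype(np.uint8),(800,600),interpolation=cv2.INTER_CUBIC));print(m.sum()/255)
E
```

```text
time: 16.45
ee_pos: [0.4871, -0.2193, 0.0182]
tcp_rot: [8.3, 90.0, 171.5]
wrist_force: [0.7, 0.3, -1.4]
opening: 0.0249
[ 0.48707563 -0.21934257  0.01824633]
-106.8281792592944 [ 0.68914381  0.30207182 -1.37927539]
plate 123.81 rod 227
2439.0
```

View pics/wrist8.png

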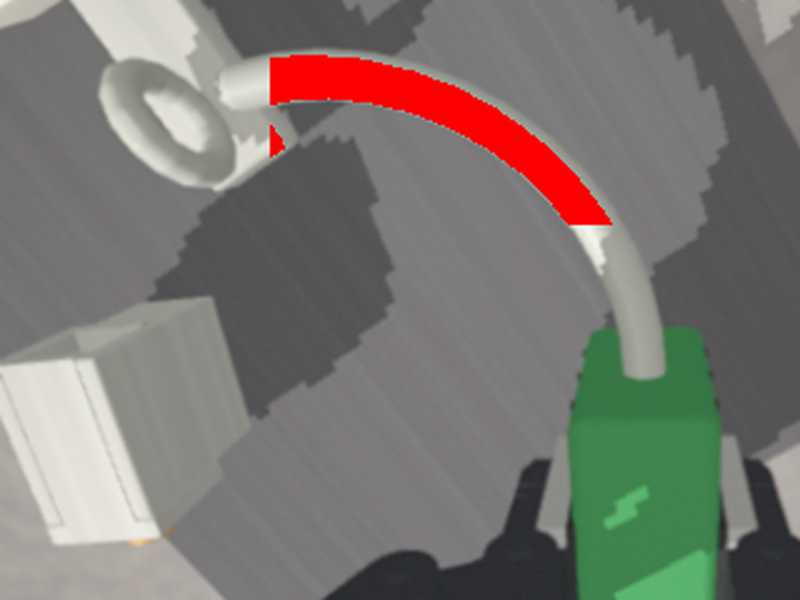

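The rod is clear of the plate and level with the ring. The ring's outline is centred at (168,124), the tip end is at (216,88) and the rod leaves the grip at (643,372). I'll fit the hook's arc and the ring in this same picture so camera bias cancels.

```bash
python3 - <<'E'
from h import *
from scipy.optimize import least_squares as ls
c=load("wrist8");p=np.load("pics/p8.npy");R=np.load("pics/R8.npy")
A=lambda q:np.array(q,float)/2.5-.3+[0,60]
inn=w(c,A([[300,104],[370,104],[430,125],[520,180],[570,225],[605,270]]),[.034]*6)[:,:2]
out=w(c,A([[300,50],[380,54],[430,71],[600,198],[642,262]]),[.034]*5)[:,:2]
tip=w(c,A([[216,88]]),[.034])[0,:2]; ring=w(c,A([[168,124]]),[.034])[0,:2]
ex=w(c,A([[643,374]]),[.034])[0,:2]
y=R[:2,1]/np.linalg.norm(R[:2,1])
def res(v):
    C=v[:2];return np.r_[np.linalg.norm(inn-C,axis=1)-(.055-.004),np.linalg.norm(out-C,axis=1)-(.055+.004)]
f=ls(res,[.532,-.175]);C=f.x;print("arc centre",C,(f.fun*1e3).round(2))
a=lambda P:yaw(P-C)
print("tip r,ang",np.linalg.norm(tip-C),a(tip)-14.2,"exit r,ang",np.linalg.norm(ex-C),a(ex)-14.2,"tool yaw",yaw(y)-14.2)
u=np.array([np.cos(np.radians(14.2)),np.sin(np.radians(14.2))])
L=ring-.055*u;print("ring",ring,"r",np.linalg.norm(ring-C),"lock cam",L,"vs",(.532,-.1757))
d=L-C;print("shift needed mm: table x,y",(d@u*1e3).round(2),(d@[-u[1],u[0]]*1e3).round(2),"tool y,z",(R[:2,1:].T@d*1e3).round(2))
E
```

```text
arc centre [ 0.53163551 -0.17480901] [-0.13  0.2  -0.64 -0.93  0.07  1.28  0.53  0.59 -0.07 -0.69  0.07]
tip r,ang 0.05667348930151301 -12.066708387210387 exit r,ang 0.054678398045159074 -120.33880688703314 tool yaw -121.0281792592944
ring [ 0.58551015 -0.1616472 ] r 0.055459087176592294 lock cam [ 0.53219066 -0.1751391 ] vs (0.532, -0.1757)
shift needed mm: table x,y 0.46 -0.46 tool y,z [ 0.16 -0.63]
```

The residual misalignment is only about 0.6 mm. Next, plan the swing through the ring.

```bash
python3 - <<'E'
from h import *
plan((.532,-.1755),14.2,5.4,[-11,-8,-5,-2,1,4,7,10],.018)
E
```

```text
-11 TCP [ 0.4886 -0.2209  0.018 ] row [ 0.3  1.1 -1.9] turn -2.0
-8 TCP [ 0.491  -0.2231  0.018 ] row [ 0.3  2.5 -4.8] turn -5.0
-5 TCP [ 0.4935 -0.2252  0.018 ] row [ 0.3  3.7 -7.9] turn -8.0
-2 TCP [ 0.4962 -0.2271  0.018 ] row [  0.3   4.8 -11. ] turn -11.0
1 TCP [ 0.4989 -0.2289  0.018 ] row [  0.3   5.8 -14.1] turn -14.0
4 TCP [ 0.5018 -0.2306  0.018 ] row [  0.3   6.5 -17.3] turn -17.0
7 TCP [ 0.5047 -0.2321  0.018 ] row [  0.3   7.1 -20.6] turn -20.0
10 TCP [ 0.5077 -0.2335  0.018 ] row [  0.3   7.5 -23.8] turn -23.0
```

```bash
python3 -m jog '0 1.1 -1.9 -2;0 2.5 -4.8 -5;0 3.7 -7.9 -8;0 4.8 -11 -11;0 5.8 -14.1 -14;0 6.5 -17.3 -17;0 7.1 -20.6 -20;0 7.1 -20.6 -20'; python3 - <<'E'
from h import *
s=status.get_obs();print(s["wrist_force"],s["torque"])
plan((.532,-.1755),14.2,5.4,[7,10,14,18,22,26,30,34,38,38],.018)
c=camera("wrist");np.save("pics/wrist9.npy",c,allow_pickle=True)
cv2.imwrite("pics/wrist9.png",cv2.resize(c["color"][60:300,:320][...,::-1],(800,600),interpolation=cv2.INTER_CUBIC))
E
```

```text
time: 17.5
ee_pos: [0.505, -0.2323, 0.0183]
tcp_rot: [136.5, 90.0, -40.3]
wrist_force: [0.2, 0.2, -1.5]
opening: 0.0249
[ 0.16252455  0.2474212  -1.48653333] [0.00988253 0.02532401 0.01103343]
7 TCP [ 0.5047 -0.2321  0.018 ] row [ 0.3 -0.2  0.2] turn 0.0
10 TCP [ 0.5077 -0.2335  0.018 ] row [ 0.3  1.4 -2.7] turn -3.0
14 TCP [ 0.5118 -0.235   0.018 ] row [ 0.3  3.1 -6.7] turn -7.0
18 TCP [ 0.516  -0.2363  0.018 ] row [  0.3   4.6 -10.8] turn -11.0
22 TCP [ 0.5203 -0.2372  0.018 ] row [  0.3   5.8 -15. ] turn -15.0
26 TCP [ 0.5246 -0.2379  0.018 ] row [  0.3   6.8 -19.3] turn -19.0
30 TCP [ 0.529  -0.2383  0.018 ] row [  0.3   7.4 -23.7] turn -23.0
34 TCP [ 0.5334 -0.2383  0.018 ] row [  0.3   7.7 -28. ] turn -27.0
38 TCP [ 0.5378 -0.2381  0.018 ] row [  0.3   7.7 -32.4] turn -31.0
38 TCP [ 0.5378 -0.2381  0.018 ] row [  0.3   7.7 -32.4] turn -31.0
```

No contact force, so the tip is through the ring freely. Continue to 38°.

```bash
python3 -m jog '0 1.4 -2.7 -3;0 3.1 -6.7 -7;0 4.6 -10.8 -11;0 5.8 -15 -15;0 6.8 -19.3 -19;0 7.4 -23.7 -23;0 7.7 -28 -27;0 7.7 -28 -27'; python3 - <<'E'
from h import *
s=status.get_obs();print(s["wrist_force"],s["torque"])
plan((.532,-.1755),14.2,5.4,[34,38,42,45,48,51,53,55],.018)
E
```

```text
time: 18.55
ee_pos: [0.5332, -0.2382, 0.0182]
tcp_rot: [-51.8, 90.0, 158.3]
wrist_force: [0.3, 0.4, -2.0]
opening: 0.0253
[ 0.30358149  0.42160352 -1.98943062] [-0.067394    0.03261188 -0.00809664]
34 TCP [ 0.5334 -0.2383  0.018 ] row [ 0.2  0.2 -0.1] turn -0.1
38 TCP [ 0.5378 -0.2381  0.018 ] row [ 0.2  2.2 -4. ] turn -4.1
42 TCP [ 0.5421 -0.2375  0.018 ] row [ 0.2  3.9 -8.1] turn -8.1
45 TCP [ 0.5454 -0.2369  0.018 ] row [  0.2   5.  -11.2] turn -11.1
48 TCP [ 0.5485 -0.2361  0.018 ] row [  0.2   5.9 -14.3] turn -14.1
51 TCP [ 0.5517 -0.2352  0.018 ] row [  0.2   6.7 -17.5] turn -17.1
53 TCP [ 0.5538 -0.2345  0.018 ] row [  0.2   7.1 -19.7] turn -19.1
55 TCP [ 0.5558 -0.2337  0.018 ] row [  0.2   7.4 -21.9] turn -21.1
```

```bash
python3 -m jog '0 2.2 -4 -4;0 3.9 -8.1 -8;0 5 -11.2 -11;0 5.9 -14.3 -14;0 6.7 -17.5 -17;0 7.1 -19.7 -19;0 7.4 -21.9 -21;0 7.4 -21.9 -21'; python3 - <<'E'
from h import *
s=status.get_obs();print(s["wrist_force"],s["torque"])
plan((.532,-.1755),14.2,5.4,[55,56,57,58,59,60,61,62,63],.018)
E
```

```text
time: 19.55
ee_pos: [0.5558, -0.2336, 0.0182]
tcp_rot: [-75.2, 90.0, 155.9]
wrist_force: [-0.7, 0.1, -1.6]
opening: 0.0254
[-0.7142262   0.07196926 -1.6041432 ] [-0.04054983  0.03682019  0.00403604]
55 TCP [ 0.5558 -0.2337  0.018 ] row [0.2 0.1 0.1] turn -0.0
56 TCP [ 0.5568 -0.2332  0.018 ] row [ 0.2  0.6 -0.9] turn -1.0
57 TCP [ 0.5578 -0.2328  0.018 ] row [ 0.2  1.1 -1.9] turn -2.0
58 TCP [ 0.5588 -0.2323  0.018 ] row [ 0.2  1.6 -2.8] turn -3.0
59 TCP [ 0.5598 -0.2319  0.018 ] row [ 0.2  2.1 -3.8] turn -4.0
60 TCP [ 0.5608 -0.2314  0.018 ] row [ 0.2  2.5 -4.8] turn -5.0
61 TCP [ 0.5618 -0.2308  0.018 ] row [ 0.2  2.9 -5.8] turn -6.0
62 TCP [ 0.5627 -0.2303  0.018 ] row [ 0.2  3.4 -6.9] turn -7.0
63 TCP [ 0.5637 -0.2298  0.018 ] row [ 0.2  3.8 -7.9] turn -8.0
```

```bash
python3 -m jog '0 .3 -.5 -.5;0 .5 -1 -1;0 .8 -1.5 -1.5;0 1 -2 -2;0 1.3 -2.5 -2.5;0 1.5 -2.9 -3;0 1.5 -2.9 -3;0 1.5 -2.9 -3';python3 -c "
from h import *
print(status.get_obs()['torque'])"
```

```text
time: 20.55
ee_pos: [0.5588, -0.2323, 0.0183]
tcp_rot: [-6.9, 90.0, -132.8]
wrist_force: [0.5, -0.5, -1.9]
opening: 0.0249
[-0.00686246  0.04031322 -0.03836866]
```

```bash
python3 -m jog '0 .3 -.5 -.5;0 .5 -1 -1;0 .8 -1.5 -1.5;0 1 -2 -2;0 1 -2 -2;0 1 -2 -2;0 1 -2 -2;0 1 -2 -2';python3 -c "
from h import *
print(status.get_obs()['torque'])"
```

```text
time: 21.55
ee_pos: [0.5608, -0.2313, 0.0183]
tcp_rot: [-173.8, 90.0, 62.3]
wrist_force: [0.1, 0.0, -1.0]
opening: 0.0248
[-0.04973846  0.0156356  -0.02173834]
```

```bash
python3 -m jog '0 .3 -.5 -.5;0 .5 -1 -1;0 .8 -1.5 -1.5;0 1 -2 -2;0 1 -2 -2;0 1 -2 -2;0 1 -2 -2;0 1 -2 -2';python3 -c "
from h import *
print(status.get_obs()['torque'])"
```

```text
time: 22.55
ee_pos: [0.5627, -0.2302, 0.0183]
tcp_rot: [81.1, 90.0, -40.7]
wrist_force: [-0.1, -0.0, -0.7]
opening: 0.0251
[-0.06586789  0.02622005 -0.02431991]
```

```bash
python3 -m jog '0 .3 -.5 -.5;0 .5 -1 -1;0 .8 -1.5 -1.5;0 1 -2 -2;0 1 -2 -2;0 1 -2 -2;0 1 -2 -2;0 1 -2 -2';python3 -c "
from h import *
print(status.get_obs()['torque'])
plan((.532,-.1755),14.2,5.4,[62,64,66],.018)"
```

```text
time: 23.55
ee_pos: [0.5646, -0.229, 0.0183]
tcp_rot: [-98.0, 90.0, 142.1]
wrist_force: [0.5, -0.3, -2.0]
opening: 0.0248
[0.02046829 0.00689288 0.01626681]
62 TCP [ 0.5627 -0.2303  0.018 ] row [ 0.3 -1.   2.1] turn 2.0
64 TCP [ 0.5646 -0.2292  0.018 ] row [0.3 0.1 0.2] turn -0.0
66 TCP [ 0.5665 -0.228   0.018 ] row [ 0.3  1.1 -1.8] turn -2.0
```

```bash
python3 -m jog '0 .3 -.5 -.5;0 .5 -1 -1;0 .8 -1.5 -1.5;0 1 -2 -2;0 1 -2 -2;0 1 -2 -2;0 1 -2 -2;0 1 -2 -2';python3 -c "
from h import *
print(status.get_obs()['torque'])"
```

```text
time: 24.55
ee_pos: [0.5665, -0.2278, 0.0183]
tcp_rot: [-179.1, 90.0, 63.1]
wrist_force: [-1.2, -0.4, -1.6]
opening: 0.025
[-0.01041318  0.02403621  0.0044716 ]
```

```bash
python3 -m jog '0 .3 -.5 -.5;0 .5 -1 -1;0 .8 -1.5 -1.5;0 1 -2 -2;0 1 -2 -2;0 1 -2 -2;0 1 -2 -2;0 1 -2 -2';python3 -c "
from h import *
print(status.get_obs()['torque'])"
```

```text
time: 25.55
ee_pos: [0.5684, -0.2265, 0.0183]
tcp_rot: [96.3, 90.0, -19.6]
wrist_force: [1.5, -0.3, -2.1]
opening: 0.025
[-0.13664046 -0.2798103  -0.13535946]
```

First signs of contact: the torque has shifted to (-.14,-.28,-.14). I'll use finer steps now.

```bash
python3 -m jog '0 .1 -.2 -.2;0 .2 -.4 -.4;0 .3 -.6 -.6;0 .4 -.8 -.8;0 .5 -1 -1;0 .5 -1 -1;0 .5 -1 -1;0 .5 -1 -1';python3 -c "
from h import *
for _ in range(3): s=status.get_obs();print(s['wrist_force'],s['torque'])"
```

```text
time: 26.55
ee_pos: [0.5696, -0.226, 0.0185]
tcp_rot: [94.0, 89.9, -20.9]
wrist_force: [5.1, -1.6, -2.1]
opening: 0.025
[ 5.07627771 -1.60896837 -2.14597487] [-0.45151622 -1.04509207 -0.50848739]
[ 5.07627771 -1.60896837 -2.14597487] [-0.45151622 -1.04509207 -0.50848739]
[ 5.07627771 -1.60896837 -2.14597487] [-0.45151622 -1.04509207 -0.50848739]
```

The reaction is 5.3 N pointing back out of the cup, so this is the stop. I'll add a touch more and hold for over a second.

```bash
python3 -m jog '0 .1 -.2 -.2;0 .2 -.4 -.4;0 .3 -.6 -.6;0 .3 -.6 -.6;0 .3 -.6 -.6;0 .3 -.6 -.6;0 .3 -.6 -.6;0 .3 -.6 -.6'
```

```text
time: 27.55
ee_pos: [0.5705, -0.2257, 0.0186]
tcp_rot: [93.9, 89.9, -20.4]
wrist_force: [6.4, -2.4, -3.4]
opening: 0.0248
```

```bash
python3 -m jog '0 0 0 0;0 0 0 0;0 0 0 0;0 0 0 0;0 0 0 0;0 0 0 0;0 0 0 0;0 0 0 0';python3 -c "
from h import *
s=status.get_obs();print(s['wrist_force'],s['torque'],s['q'])"
```

```text
time: 28.55
ee_pos: [0.5705, -0.2257, 0.0186]
tcp_rot: [95.1, 89.9, -19.1]
wrist_force: [6.4, -1.6, -3.5]
opening: 0.0249
[ 6.41753781 -1.64542412 -3.52629067] [-0.62129318 -1.32951848 -0.6955264 ] [-2.15826502e+01  1.46686362e+01 -2.48467187e+00  7.27389733e+01
  4.66799744e-03  9.26626169e+01]
```

Held at about 6.6 N, directed along the cup's axis, for over 1.5 s. Now I'll lower the grip gently onto the plate, then release.

```bash
python3 -m jog '.4 0 0 0;.8 0 0 0;1.2 0 0 0;1.6 0 0 0;2 0 0 0;2.3 0 0 0;2.3 0 0 0;2.3 0 0 0'
```

```text
time: 29.55
ee_pos: [0.5707, -0.2256, 0.0169]
tcp_rot: [105.1, 89.9, -9.1]
wrist_force: [6.1, -1.3, 1.4]
opening: 0.0244
```

```bash
python3 -m jog '0 0 0 0;0 0 0 0;0 0 0 0;0 0 0 0;0 0 0 0;0 0 0 0;0 0 0 0;0 0 0 0' .5 60
```

```text
time: 30.55
ee_pos: [0.5697, -0.2253, 0.016]
tcp_rot: [-126.3, 90.0, 119.5]
wrist_force: [0.2, 0.5, -0.2]
opening: 0.0425
```

```bash
python3 -m jog '-2 0 0 0;-6 0 0 0;-15 0 0 0;-30 0 0 0;-50 0 0 0;-75 0 0 0;-105 0 0 0;-130 0 0 0'; python3 - <<'E'
from h import *
c=camera("wrist");t=camera("top");np.save("pics/wrist10.npy",c,allow_pickle=True);np.save("pics/top10.npy",t,allow_pickle=True)
o=np.zeros((600,800,3),np.uint8)
o[:600]=cv2.resize(c["color"][...,::-1],(800,600),interpolation=cv2.INTER_CUBIC)
o[:300,560:]=cv2.resize(t["color"][90:240,255:375][...,::-1],(240,300),interpolation=cv2.INTER_CUBIC)
cv2.imwrite("pics/final.png",o)
T=T2((.532,-.1755),14.2);mm=lambda x,y,z:T(x/1000,y/1000,z/1000)
print(((px(c,[mm(55,0,34),mm(0,0,34),mm(33.9,43.3,45.5)])+.2)*1.5625).round(0));s,p,R=tool();print(p,s["wrist_force"])
E
```

```text
time: 31.55
ee_pos: [0.57, -0.2255, 0.1488]
tcp_rot: [92.5, 89.9, -21.8]
wrist_force: [0.3, -0.0, 0.9]
opening: 0.0424
[[382. 180.]
 [309. 241.]
 [297. 142.]]
[ 0.57103552 -0.22588727  0.15065642] [ 0.19380901  0.08457803 -0.64250349]
```

View pics/final.png

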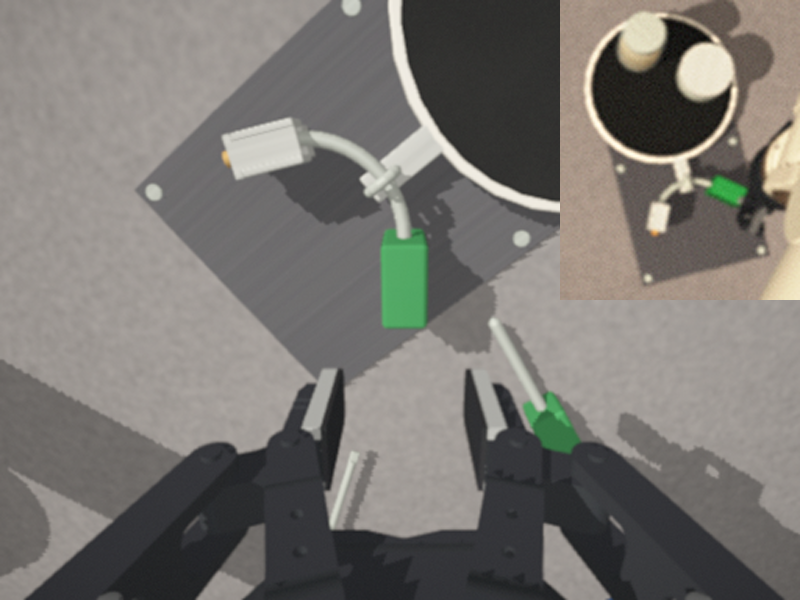

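The rod passes through the ring at (383,182) and into the cup mouth at (305,135). The grip stands upright at (404,280), the disc is home (ring predicted at (382,180)), and the jar and tin are standing. I'll hand the job in.

```bash
python3 -c "
from workcell import bot
print(bot.job_done())"
```

```text
the job is handed in; nothing more can be done
None
```

The job is done and handed in after about 31.6 s on the robot's clock; the interface gives no verdict.

- **Turntable:** I pushed it home against its stop. At the end, one more millimetre of command raised the force to about 10 N with no movement.
- **Hook:** I gripped the green hook, touched its grip on the base plate to get the height, and lifted it 2 mm. I then swung it about the lock centre, and it passed through the ring and into the cup with no contact force.
- **Stop:** I felt the stop at about 68° round the arc, roughly 15 mm behind the mouth. I pressed at 5 to 6.6 N for over a second. The force pointed back along the cup's axis.
- **Release:** I lowered the grip onto the plate, opened the gripper partly to stay clear of the straight pin, and rose straight up.

**Last checks:**
- The final picture shows the rod through the ring and in the cup, the grip upright, and the disc home within about 2 pixels of prediction.
- The jar and tin are standing, and there is no contact force on the gripper.
- I did not measure the hook again after letting go, beyond that picture.

**Disagreements:**
- The top and wrist cameras differed by up to about 2 mm on the turntable. The push contact agreed with the top camera.
- They differed by about 5 mm on the hook's grip. I settled that from close wrist views.

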